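Unbolt and open the double hatch of a battery test unit

TASK

Open up the orange battery test unit: lift the red bolt handle out of its notch, draw the bolt fully back away from its keeper and turn the handle down into the other notch, before lifting any leaf. Then swing the grey overlapping leaf fully open, past upright, and only after that swing the white leaf fully open too, leaving the bolt parked in its back notch. Leave the loose things on the bench, on the unit's front deck and inside the unit where they are.

Things in the scene. Friction and masses are not known exactly. Their poses are not given: they have to be found in the camera images.
- unit: fixed orange housing, 300 x 300 mm, 116 mm high. Origin: centre of its underside, on the bench; x points from its front deck (robot side) to its back, y left, z up. 'In unit' below means mm in this frame. Two horizontal leaves close its top, x -96 to 140, each 150 wide, 6 thick, top faces at z = 116, level with the fixed front deck (x -150 to -98). Grey leaf on the left, white on the right
- lip (a point): middle of the seam, at (22, 0, 116) in unit: here a dark lip on the grey leaf, 26 mm wide, 5 mm high, the leaf's full length, lies 14 mm over the white leaf's edge, so the white leaf is trapped until the grey one is open (pulled up first, it presses under the lip). The point turns with the grey leaf
- keeper (a point): top centre of the steel keeper bridge on the front deck, at (-118, 35, 148) in unit, 20 x 34 mm. The bolt's rod goes under it and so holds the grey leaf shut
- top_leaf (a joint): opening angle of the grey overlapping leaf, hinged along the unit's left edge, rad: 0 shut, 1.57 upright, 1.75 at its open stop (leaning outward). A stiff friction hinge: it stays at any angle where it is left; about 8 to 12 N at the bar lift it. Leaf with bolt about 0.4 kg
- top_hinge (a point): point on the grey leaf's hinge axis (along unit x), at (78, 150, 116) in unit, level with the bar's middle
- top_bar (a point): middle of the grey leaf's steel pull bar: round, 10 mm diameter, 64 mm long along unit x, a like post at each end down to the leaf, its axis 40 mm above the leaf's face; at (78, 30, 156) in unit when shut, so 120 mm from the hinge along the leaf and 40 mm off it. The point turns with the leaf
- under_leaf (a joint): opening angle of the white overlapped leaf, hinged along the unit's right edge, rad: 0 shut, 1.57 upright, 1.75 at its open stop. Same friction hinge: stays where it is left. About 0.25 kg
- under_hinge (a point): point on the white leaf's hinge axis (along unit x), at (30, -150, 116) in unit, level with the bar's middle
- under_bar (a point): middle of the white leaf's steel pull bar, same size as the other; at (30, -60, 156) in unit when shut, so 90 mm from the hinge along the leaf and 40 mm off it. The point turns with the leaf
- bolt (a joint): how far the bolt is drawn back, m: 0 shut (rod 19 mm under the keeper), 0.030 fully back (stop). Slides along unit x, away from the robot, with about 1.5 N friction. Its rod's axis runs along unit x at y = 35, z = 136 in unit (20 mm above the leaf)
- bolt_handle (a joint): angle of the bolt's handle about the rod, rad: 0 lying flat, down in a notch, pointing left (+y in unit, to the grey leaf's hinge); 1.57 straight up; 1.75 stop. Above about 0.65 it clears the dark notch comb (y 49 to 59 in unit, 24 mm high). Light friction: stays where left. Two notches: bolt at 0 and at 0.030 (1.5 mm play each side); elsewhere it cannot go down
- bolt_knob (a point): centre of the handle's red knob: a disc of 20 mm diameter, 14 mm thick, flat faces to +x and -x in unit (gripped across x it can turn between the fingers), 46 mm from the rod's axis, on an 8 mm stem. At (-30, 81, 136) in unit with the bolt shut and the handle flat; the handle may start raised by up to 0.15 rad, still in its notch
- fuse: loose white ceramic fuse block, 22 x 50 x 20 mm, lying inside the unit on its floor just behind the front deck, under the white leaf; leave it alone. Origin: centre of its underside
- cap: loose blue terminal cap, 26 mm across, 22 mm high, standing on the unit's front deck in front of the white leaf; leave it alone. Origin: centre of its underside
- meter: loose yellow multimeter, 160 x 80 x 30 mm, on the bench to the left; leave it alone. Origin: centre of its underside
- tape: loose red roll of tape, 90 mm across, 25 mm high, lying flat on the bench to the left; leave it alone. Origin: centre of its underside
- driver: loose screwdriver with orange handle, on the bench to the right; leave it alone. Origin: near its middle, on the bench
- spanner: loose steel spanner, on the bench to the right; leave it alone. Origin: near its middle, on the bench
- relay: loose black contactor block, 60 x 50 x 55 mm, on the bench to the right of the unit, far side; leave it alone. Origin: centre of its underside

How it is judged:
By the outcome, as a careful person would: the job done as asked, in the order asked, and still so for the second after the job is handed in, with the robot touching nothing.
It also fails if it takes over 69 s, if anything falls off the work surface, if the arm or the gripper's body presses on something with over 40 N, if the wrist force passes 120 N, or if a joint passes its speed limit or range.

ROBOT

A 7-joint arm with a two-finger parallel gripper is mounted at the origin on the work surface. World frame = base frame: x ahead of the robot, y to its left, z up, the work surface at z = 0. Lengths are in m, angles in degrees, forces in N, time in s.
With the tool pointing down it reaches from about 0.425 to 0.875 m from the base axis. Payload 4.7 kg.
Tool frame: the origin (TCP) lies midway between the tips of the shut fingers; the grasp point (between the pads) lies 19 mm behind it; z points along the fingers, y is the direction in which the jaws open and shut (so a half turn about z gives the same grasp; the last joint's range is limited). The gripper opens to 87 mm and grips with 3 to 60 N. Pads are 19 mm wide; open, the fingers measure 117 mm over their backs; the gripper's body (75 mm by 190 mm) begins 51 mm behind the grasp point.
Start: joints at [78.1, 18.392, -4.016, 83.108, 1.295, 78.541, -3.26], TCP at [0.143, -0.634, 0.223] pointing down, gripper open.
Joint ranges: [-163.93, 163.93], [-17.29, 119.83], [-79.2, 71.16], [3.27, 140.29], [-89.18, 269.18], [5.43, 117.66], [-154.24, 154.24]. Speed limits (degrees/s): [147.25, 147.25, 180, 180, 180, 180, 180].

INTERFACE

Orientations are given as [roll, pitch, yaw] about the fixed x, y, z axes, in that order (R = Rz(yaw) Ry(pitch) Rx(roll)).
In Python, from cell import env gives the robot as it stands. The module is installed in compiled form; this text tells all that it offers.
- The arm moves only by the tool servo_tool, never from a script. Its argument "plan" is a list of rows, each a list of 3 entries, a list of its own where there are three numbers: the opening, from 0 (shut) to 1 (fully open), then the shift along the tool's x, y, z in cm, then the turn, a rotation vector about the tool's x, y, z in degrees. A call has 1 to 20 rows; each row shifts and turns the pose as measured when the row begins, along the tool's axes as they then stand; what a row does not reach is not made up. A row lasts 1/12 s, in which the tool goes at most 41.7 mm and 7.16 degrees, less where a joint would pass 70% of its speed; a pose out of reach is approached as far as the arm can. A call is refused whole if a number of a shift passes 4.17 or a number of a turn 7.16, either way. A call with a gripper value outside its range is refused whole. The fingers move at their own pace and stop on an object; "force" is the grip in N (left out, the last holds). Time passes only in rows, so rows that do not move let the fingers close. It gives the time, the measured TCP pose, the force and the opening at its end, in the units of the state.
- env.get_obs(): the state, without advancing time (a new reading comes with each control period).
- env.read_camera(name): name is "side" or "top"; returns a dict with "image" (400x640x3 uint8, blue, green, red), "fx", "fy", "cx", "cy" (pixels), "rvec" (rotation vector, rad) and "tvec" (3), from world to camera coordinates, as OpenCV has them. Camera axes: x right, y down, z forward; pixel columns grow to the right and rows downward; lengths in m; the calibration is good to about 2 mm. A picture is of the moment at which its call begins. There is no depth.
- env.sign_off(): hands the job in, once; it reports no verdict.
The state is a dict: "time_s": time; "qpos": joint angles; "joint_velocities": joint speeds; "effort": joint torques, N m; "tool_pos": TCP position; "tool_rot": TCP orientation; "force": force on the tool from outside, world axes, zero at the start; "wrist_torque": the same for the moment, N m; "grip_width": finger opening in m.
Only numpy, scipy, OpenCV 4.12 (cv2) and the standard library are available. Lean on these libraries where they do the work, as an engineer would, in place of code of your own. Each camera call takes 0.05 s, during which the arm holds its last target. There are 200 camera calls.

## Working session

There is one attempt and no reset: what is moved stays moved. The work goes in short steps, Python scripts to look and compute and a tool call to move; the robot and the scene stay as the last step left them, time stands still between calls to the robot, and variables do not carry over. Pictures are saved under pics/ and viewed, about 8 in all and at most 12, crops included, and the job is handed in when it is done.

Besides the shell and the picture viewer there is one more tool, called after ">>>" as name([rows], argument=value, ...), one row to a line, values as JSON. servo_tool: Moves the arm, as the interface text tells. Its arguments: {"type":"object","properties":{"plan":{"type":"array"},"force":{"type":"number"}},"required":["plan"]}

```bash
mkdir -p pics
python3 - <<'E'
from cell import env
import cv2,numpy as np
o=env.get_obs();print({k:np.round(v,3).tolist() for k,v in o.items()})
for n in("side","top"):
    c=env.read_camera(n);cv2.imwrite(f"pics/{n}0.png",c["image"])
    R=cv2.Rodrigues(np.array(c["rvec"]))[0];print(n,c["fx"],c["fy"],c["cx"],c["cy"],"pos",-R.T@np.array(c["tvec"]).ravel(),R.round(3).tolist())
E
```

```text
{'time_s': 0.0, 'qpos': [78.099, 18.439, -4.016, 83.175, 1.293, 78.54, -3.261], 'joint_velocities': [0.08, -0.088, -0.031, -0.013, -0.026, -0.004, 0.024], 'effort': [-0.0, -49.129, -0.404, -31.253, -0.064, 0.044, 0.0], 'tool_pos': [0.143, -0.634, 0.221], 'tool_rot': [-179.891, 0.004, 12.71], 'force': [-0.403, -0.472, -0.072], 'wrist_torque': [0.064, 0.009, 0.008], 'grip_width': 0.087}
side 391.6203590577919 391.6203590577919 316.2860013934196 195.66010342286307 pos [ 0.40344584 -0.66511017  0.87324804] [[0.981, -0.191, 0.021], [-0.128, -0.732, -0.669], [0.143, 0.654, -0.743]]
top 505.5395107685489 505.5395107685489 323.40034119633566 196.16461344602752 pos [ 0.41358953 -0.02036195  1.70135095] [[0.029, -1.0, -0.0], [-0.996, -0.029, -0.081], [0.081, 0.002, -0.997]]
```

View pics/top0.png

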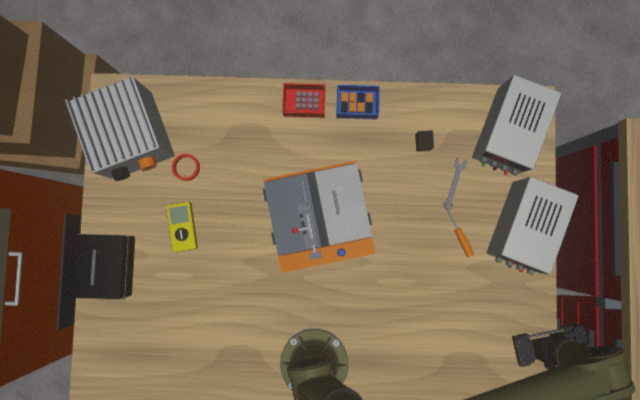

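View pics/side0.png

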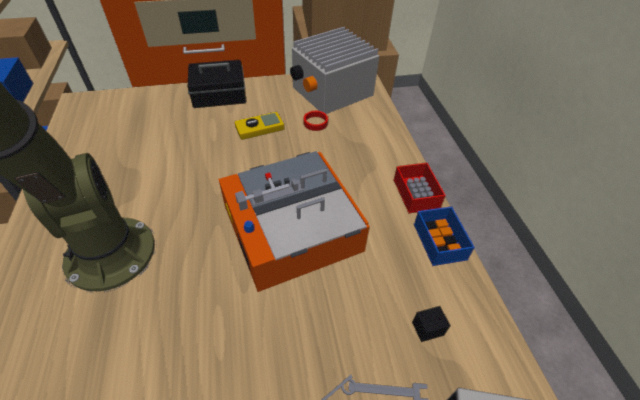

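The top view shows the unit centred near px (319,216) with its deck at the bottom. The red knob is near (295,230), the keeper near (316,254) and the cap near (341,252). Next I'll enlarge this area and measure it.

```bash
cat > h.py <<'E'
import cv2,numpy as np
from cell import env
from scipy.spatial.transform import Rotation as Rn
def cam(n):
    c=env.read_camera(n);R=cv2.Rodrigues(np.array(c["rvec"]))[0]
    c["R"]=R;c["K"]=np.array([[c["fx"],0,c["cx"]],[0,c["fy"],c["cy"]],[0,0,1]]);c["pos"]=-R.T@np.array(c["tvec"]).ravel();return c
def ray(c,uv): 
    return c["R"].T@np.linalg.solve(c["K"],[uv[0],uv[1],1.])
def onz(c,uv,z):
    d=ray(c,uv);return c["pos"]+d*(z-c["pos"][2])/d[2]
def tri(c1,u1,c2,u2):
    A=[];b=[]
    d=[ray(c1,u1),ray(c2,u2)];p=[c1["pos"],c2["pos"]]
    M=[np.eye(3)-np.outer(x,x)/(x@x) for x in d]
    X=np.linalg.solve(sum(M),sum(m@q for m,q in zip(M,p)));return X,[np.linalg.norm(m@(X-q)) for m,q in zip(M,p)]
def proj(c,X): return cv2.projectPoints(np.atleast_2d(np.float64(X)),np.array(c["rvec"]),np.array(c["tvec"]),c["K"],None)[0][:,0]
E
python3 - <<'E'
from h import *
t=cam("top");s=cam("side")
cs={}
for n,c,roi in(("top",t,(255,155,125,125)),("side",s,(205,140,170,150))):
    x,y,w,h=roi;im=c["image"];hsv=cv2.cvtColor(im,cv2.COLOR_BGR2HSV)
    sub=hsv[y:y+h,x:x+w]
    m=dict(orange=cv2.inRange(sub,(6,150,80),(16,255,255)),blue=cv2.inRange(sub,(105,120,60),(125,255,255)),
      red=cv2.inRange(sub,(0,150,80),(4,255,255))|cv2.inRange(sub,(174,150,80),(180,255,255)))
    for k,v in m.items():
        ks,_=cv2.findContours(v,0,2);ks=[q for q in ks if cv2.contourArea(q)>3]
        for q in sorted(ks,key=cv2.contourArea)[-3:]:
            M=cv2.moments(q);print(n,k,M["m00"],M["m10"]/M["m00"]+x,M["m01"]/M["m00"]+y, (cv2.approxPolyDP(q,3,True)[:,0]+[x,y]).tolist() if k=="orange" else "")
    f=4 if n=="top" else 3.5
    cs[n]=cv2.resize(im[y:y+h,x:x+w],None,fx=f,fy=f,interpolation=cv2.INTER_CUBIC)
    cv2.imwrite(f"pics/{n}_crop.png",cs[n])
E
```

```text
top orange 126.5 307.02503293807644 170.9262187088274 [[355, 161], [264, 181]]
top orange 1341.0 327.0964454387273 254.6282624906786 [[372, 239], [317, 248], [322, 257], [311, 261], [311, 250], [279, 256], [281, 271], [374, 253]]
top blue 18.0 341.1296296296296 252.12962962962962 
top red 8.0 294.6666666666667 230.16666666666666 
side orange 4633.5 283.0639905039387 242.14190137045432 [[320, 152], [367, 227], [359, 234], [332, 240], [292, 258], [276, 261], [249, 201], [246, 209], [239, 209], [234, 193], [242, 190], [246, 194], [238, 176], [218, 179], [257, 289], [364, 250], [367, 221]]
side blue 62.5 248.45333333333332 226.18133333333333 
side red 19.0 267.60526315789474 175.18421052631578
```

View pics/top_crop.png

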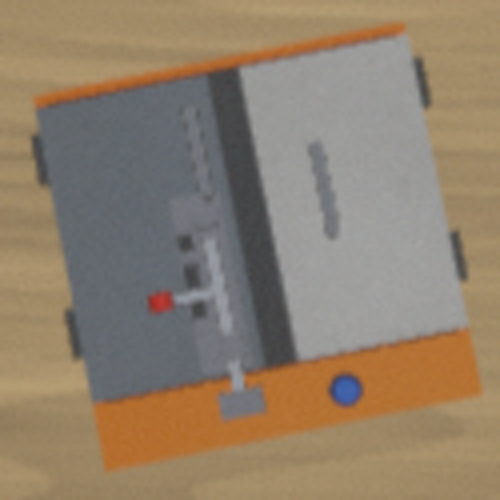

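View pics/side_crop.png

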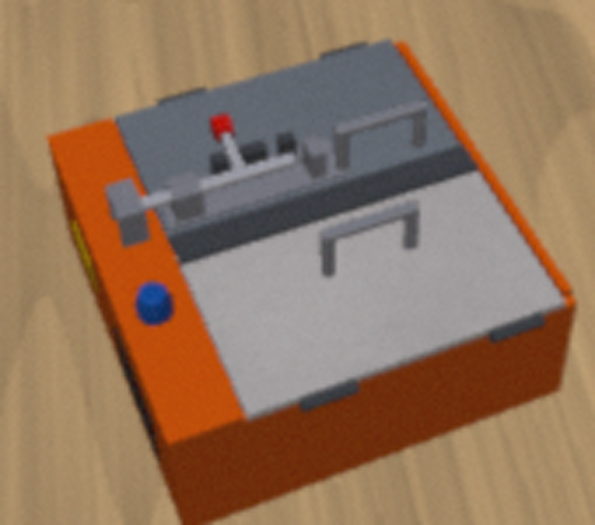

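The top crop shows the deck corners at (105,471) and (483,393) and the back corners at (36,100) and (404,24). The keeper is at (243,404), the knob at (160,302) and the bars' middles at (197,153) and (325,190). In the side crop the corners are (50,135), (168,443), (572,300) and (398,42), and the knob is at (221,127).

Run:
```python
from h import *
from scipy.optimize import least_squares
t=cam("top");s=cam("side")
T=lambda p:((p[0]+.5)/4-.5+255,(p[1]+.5)/4-.5+155)
S=lambda p:((p[0]+.5)/3.5-.5+205,(p[1]+.5)/3.5-.5+140)
C=[(-150,150),(-150,-150),(150,-150),(150,150)]
tp=[(105,471),(483,393),(404,24),(36,100)];sp=[(50,135),(168,443),(572,300),(398,42)]
W=[onz(t,T(p),.116)[:2] for p in tp]+[onz(s,S(p),.116)[:2] for p in sp]
W=np.array(W);U=np.array(C+C)/1000
print((W*1000).round(1).tolist())
def f(p):
    c,n=np.cos(p[2]),np.sin(p[2]);return (p[:2]+U@np.array([[c,-n],[n,c]]).T-W).ravel()
for sl in (slice(0,4),slice(4,8),slice(0,8)):
    r=least_squares(lambda p:f(p).reshape(-1,2)[sl].ravel(),[.5,0,0]);print(r.x[:2],np.degrees(r.x[2]),np.abs(r.fun).max())
p=r.x;c,n=np.cos(p[2]),np.sin(p[2]);R=np.array([[c,-n],[n,c]])
inu=lambda X:(np.append(R.T@(X[:2]-p[:2]),X[2])*1000).round(1)
print("keeper",inu(onz(t,T((243,404)),.148)))
X,e=tri(t,(294.67,230.17),s,(267.6,175.18));print("knob",inu(X),X,e)
print("topbar",inu(onz(t,T((197,153)),.158)));print("underbar",inu(onz(t,T((325,190)),.158)))
print("cap",inu(onz(t,(341.1,252.1),.138)))
np.save("pose.npy",p)
for nm,q in dict(knob=(-30,81,136),knobback=(0,81,136),tbar=(78,30,156),ubar=(30,-60,156)).items():
    print(nm,(p[:2]+R@(np.array(q[:2])/1000)).round(4),q[2])
```

```text
[[301.0, 108.6], [369.7, -183.7], [658.1, -115.3], [589.2, 173.4], [303.4, 108.6], [369.2, -182.0], [655.7, -116.3], [588.3, 168.8]]
[ 0.47950674 -0.00423748] 13.167404588442231 0.002586017794827783
[ 0.47916783 -0.00526274] 12.72923286002369 0.005332180703155387
[ 0.47933729 -0.00475011] 12.949519732048298 0.0062789480214859306
keeper [-117.6   34.5  148. ]
knob [-29.3  81.9 145.1] [0.43245159 0.06851431 0.14509818] [np.float64(0.00023474383471219697), np.float64(0.00023474383471222497)]
topbar [ 77.1  31.7 158. ]
underbar [ 30.  -58.9 158. ]
cap [-122.9  -44.9  138. ]
knob [0.4319 0.0675] 136
knobback [0.4612 0.0742] 136
tbar [0.5486 0.042 ] 156
ubar [ 0.522  -0.0565] 156
```

Both views agree: the unit is at (0.479, -0.005) with yaw about 13°. The keeper and bars come out within 2 mm of their nominal places. First move: rise and travel towards the unit.

>>> servo_tool([
  [0.6,[0,0,-3],[0,0,0]],
  [0.6,[0,0,-3],[0,0,0]],
  [0.6,[2.4,-1.9,-0.6],[0,0,0]],
  [0.6,[2.4,-1.9,-0.6],[0,0,0]],
  [0.6,[2.4,-1.9,-0.6],[0,0,0]],
  [0.6,[2.4,-1.9,-0.6],[0,0,0]],
  [0.6,[2.4,-1.9,-0.6],[0,0,0]],
  [0.6,[2.4,-1.9,-0.6],[0,0,0]],
  [0.6,[2.4,-1.9,0],[0,0,0]],
  [0.6,[2.4,-1.9,0],[0,0,0]],
  [0.6,[2.4,-1.9,0],[0,0,0]],
  [0.6,[2.4,-1.9,0],[0,0,0]],
  [0.6,[2.4,-1.9,0],[0,0,0]],
  [0.6,[2.4,-1.9,0],[0,0,0]],
  [0.6,[2.4,-1.9,0],[0,0,-5]],
  [0.6,[2.4,-1.9,0],[0,0,-5]],
])

```text
time_s: 1.63
tool_pos: [0.4158, -0.2911, 0.3207]
tool_rot: [179.9, 0.2, 22.0]
force: [-0.6, 0.3, -0.8]
grip_width: 0.0522
```

```bash
cat >> h.py <<'E'
P=np.load("pose.npy") if __import__("os").path.exists("pose.npy") else None
RU=Rn.from_euler("z",P[2]);TU=np.array([P[0],P[1],0])
U2W=lambda q:TU+RU.apply(np.array(q,float)/1000)
def state():
    o=env.get_obs();p=np.array(o["tool_pos"]);R=Rn.from_euler("xyz",o["tool_rot"],degrees=True)
    print("t",round(o["time_s"],2),"q",np.round(o["qpos"],0).tolist(),"F",np.round(o["force"],1).tolist(),"w",round(o["grip_width"]*1000,1))
    g=RU.inv().apply(p-0.019*R.apply([0,0,1])*-0 -TU)*1000
    gr=RU.inv().apply(p-0.019*R.apply([0,0,1])-TU)*1000
    print("TCP in unit",g.round(1).tolist(),"grasp pt",gr.round(1).tolist(),"axes in unit x,y,z:",[np.round((RU.inv()*R).apply(e),2).tolist() for e in np.eye(3)])
    return p,R
def go(grasp_u,Ru=None):
    """delta in tool axes (cm) and turn (deg) to put grasp point at grasp_u (unit mm) with orientation Ru (in unit)"""
    p,R=state();Rt=R if Ru is None else RU*Ru
    tgt=U2W(grasp_u)+0.019*Rt.apply([0,0,1])
    print("shift cm",(R.inv().apply(tgt-p)*100).round(2).tolist(),"turn",np.degrees((R.inv()*Rt).as_rotvec()).round(1).tolist())
def ori(yaw,tilt):
    """tool down; yaw=direction of tool x in unit, tilt about unit x (deg, + tips gripper body toward +y... approach = (0,-sin,-cos))"""
    return Rn.from_euler("x",-tilt,degrees=True)*Rn.from_euler("xyz",[180,0,yaw],degrees=True)
E
python3 -c "
from h import *
go((-30,81,260),ori(90,0))"
```

```text
t 1.63 q [55.0, 0.0, -23.0, 93.0, 0.0, 87.0, -36.0] F [-0.6, 0.3, -0.8] w 52.2
TCP in unit [-126.1, -264.9, 320.7] grasp pt [-126.1, -264.8, 339.7] axes in unit x,y,z: [[0.99, 0.16, -0.0], [0.16, -0.99, 0.0], [-0.0, -0.0, -1.0]]
shift cm [14.93, -32.66, 7.9] turn [-0.1, 0.2, -81.0]
```

>>> servo_tool([
  [0.5,[1.2,-2.7,0.5],[0,0,-7]],
  [0.5,[1.6,-2.6,0.5],[0,0,-7]],
  [0.5,[1.9,-2.4,0.5],[0,0,-7]],
  [0.5,[2.1,-2.1,0.5],[0,0,-7]],
  [0.5,[2.4,-1.8,0.5],[0,0,-7]],
  [0.5,[2.6,-1.5,0.5],[0,0,-7]],
  [0.5,[2.8,-1.2,0.5],[0,0,-7]],
  [0.5,[2.9,-0.9,0.5],[0,0,-7]],
  [0.5,[3,-0.5,0.5],[0,0,-7]],
  [0.5,[3,-0.1,0.5],[0,0,-7]],
  [0.5,[3,0.2,0.5],[0,0,-7]],
  [0.5,[0,0,0],[0,0,-4]],
])

```text
time_s: 2.63
tool_pos: [0.4263, 0.0645, 0.2634]
tool_rot: [179.8, 0.4, 105.7]
force: [-0.9, 0.0, 0.5]
grip_width: 0.0435
```

```bash
python3 -c "
from h import *
go((-30,81,143),ori(90,0))"
```

```text
t 2.63 q [34.0, -11.0, -40.0, 107.0, -7.0, 81.0, 11.0] F [-0.9, 0.0, 0.5] w 43.5
TCP in unit [-36.2, 79.4, 263.4] grasp pt [-36.3, 79.5, 282.4] axes in unit x,y,z: [[-0.05, 1.0, -0.01], [1.0, 0.05, 0.0], [0.0, -0.01, -1.0]]
shift cm [0.22, 0.58, 13.95] turn [0.2, 0.4, 2.8]
```

>>> servo_tool([
  [0.5,[0.2,0.6,2.0],[0,0,2.8]],
  [0.5,[0,0,2.5],[0,0,0]],
  [0.5,[0,0,2.5],[0,0,0]],
  [0.5,[0,0,2.5],[0,0,0]],
  [0.5,[0,0,2.0],[0,0,0]],
  [0.5,[0,0,1.4],[0,0,0]],
  [0.5,[0,0,0.5],[0,0,0]],
  [0.5,[0,0,0],[0,0,0]],
])

```text
time_s: 3.3
tool_pos: [0.4334, 0.0718, 0.1265]
tool_rot: [179.4, 0.7, 103.6]
force: [-0.2, 0.0, -0.1]
grip_width: 0.0436
```

```bash
python3 -c "
from h import *
go((-30,81,144),ori(90,0))
c=cam('side');cv2.imwrite('pics/s1.png',cv2.resize(c['image'][100:260,190:350],None,fx=3.5,fy=3.5))"
```

```text
t 3.3 q [33.0, -3.0, -44.0, 118.0, -2.0, 64.0, 3.0] F [-0.2, 0.0, -0.1] w 43.6
TCP in unit [-27.6, 84.9, 126.5] grasp pt [-27.8, 85.1, 145.5] axes in unit x,y,z: [[-0.01, 1.0, -0.01], [1.0, 0.01, 0.01], [0.01, -0.01, -1.0]]
shift cm [-0.39, -0.25, 0.15] turn [0.6, 0.7, 0.7]
```

View pics/s1.png

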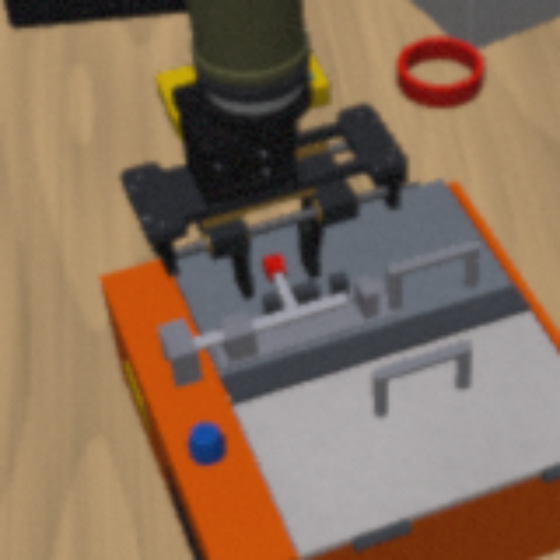

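The fingers stand either side of the red knob at crop (275,265). I'll centre them and close.

>>> servo_tool([
  [0.5,[-0.3,-0.2,0.1],[0,0,0]],
  [0.1,[0,0,0],[0,0,0]],
  [0.1,[0,0,0],[0,0,0]],
  [0.1,[0,0,0],[0,0,0]],
  [0.1,[0,0,0],[0,0,0]],
  [0.1,[0,0,0],[0,0,0]],
  [0.1,[0,0,0],[0,0,0]],
  [0.1,[0,0,0],[0,0,0]],
], force=15)

```text
time_s: 4.02
tool_pos: [0.4335, 0.0675, 0.1302]
tool_rot: [179.2, 0.9, 103.5]
force: [1.6, 0.4, 0.8]
grip_width: 0.0136
```

```bash
python3 -c "
from h import *
state()"
```

```text
t 4.02 q [33.0, -3.0, -44.0, 118.0, -2.0, 64.0, 3.0] F [1.6, 0.4, 0.8] w 13.6
TCP in unit [-28.5, 80.7, 130.2] grasp pt [-28.7, 81.0, 149.2] axes in unit x,y,z: [[-0.01, 1.0, -0.01], [1.0, 0.01, 0.01], [0.01, -0.01, -1.0]]
```

>>> servo_tool([
  [0.1,[-0.1,0,-0.5],[0,0,0]],
  [0.1,[-0.2,0,-0.5],[0,0,0]],
  [0.1,[-0.2,0,-0.4],[0,0,0]],
  [0.1,[-0.2,0,-0.4],[0,0,0]],
  [0.1,[-0.3,0,-0.4],[0,0,0]],
  [0.1,[-0.3,0,-0.3],[0,0,0]],
  [0.1,[-0.35,0,-0.3],[0,0,0]],
  [0.1,[-0.35,0,-0.3],[0,0,0]],
  [0.1,[-0.4,0,-0.2],[0,0,0]],
  [0.1,[-0.4,0,-0.2],[0,0,0]],
  [0.1,[0,0,0],[0,0,0]],
])

```text
time_s: 4.93
tool_pos: [0.4394, 0.0405, 0.1683]
tool_rot: [179.2, 0.5, 103.6]
force: [-0.3, 0.9, -3.2]
grip_width: 0.014
```

```bash
python3 -c "
from h import *
state()
c=cam('side');cv2.imwrite('pics/s2.png',cv2.resize(c['image'][100:260,190:350],None,fx=3.5,fy=3.5))"
```

```text
t 4.93 q [35.0, -6.0, -41.0, 115.0, -4.0, 69.0, 9.0] F [-0.3, 0.9, -3.2] w 14.0
TCP in unit [-28.8, 53.1, 168.3] grasp pt [-29.1, 53.3, 187.3] axes in unit x,y,z: [[-0.01, 1.0, -0.01], [1.0, 0.01, 0.01], [0.01, -0.01, -1.0]]
```

View pics/s2.png

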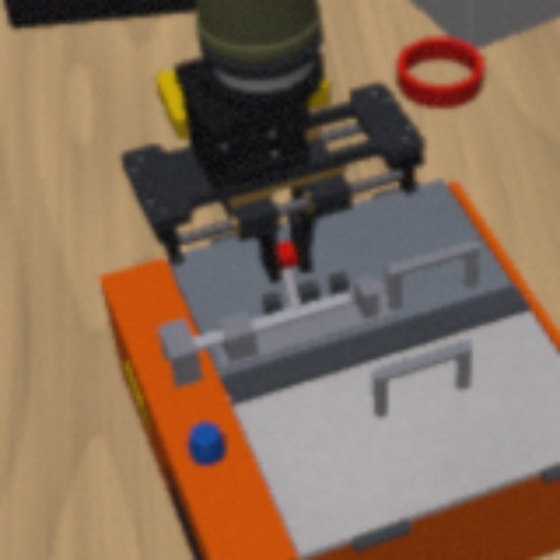

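The knob is held and raised, at crop (287,255), and the stem is clear of the comb. Now I'll draw it back along tool +y.

>>> servo_tool([
  [0.1,[0,0.4,0],[0,0,0]],
  [0.1,[0,0.5,0],[0,0,0]],
  [0.1,[0,0.5,0],[0,0,0]],
  [0.1,[0,0.5,0],[0,0,0]],
  [0.1,[0,0.5,0],[0,0,0]],
  [0.1,[0,0.5,0],[0,0,0]],
  [0.1,[0,0.4,0],[0,0,0]],
  [0.1,[0,0,0],[0,0,0]],
])

```text
time_s: 5.65
tool_pos: [0.4674, 0.048, 0.1677]
tool_rot: [-179.6, 0.5, 103.6]
force: [-1.5, 0.2, 3.4]
grip_width: 0.0136
```

```bash
python3 -c "
from h import *
state()"
```

```text
t 5.65 q [34.0, 0.0, -43.0, 110.0, 1.0, 70.0, 4.0] F [-1.5, 0.2, 3.4] w 13.6
TCP in unit [0.2, 54.1, 167.7] grasp pt [0.3, 54.3, 186.7] axes in unit x,y,z: [[-0.01, 1.0, -0.01], [1.0, 0.01, -0.01], [-0.01, -0.01, -1.0]]
```

Moved 29 mm so far. I'll pull a bit more until it meets the stop.

>>> servo_tool([
  [0.1,[0,0.3,0],[0,0,0]],
  [0.1,[0,0.3,0],[0,0,0]],
  [0.1,[0,0.2,0],[0,0,0]],
])

```text
time_s: 5.9
tool_pos: [0.4677, 0.0482, 0.1675]
tool_rot: [-178.3, 0.6, 103.6]
force: [-10.2, -1.3, 6.6]
grip_width: 0.014
```

```bash
python3 -c "
from h import *
state()"
```

```text
t 5.9 q [33.0, 2.0, -43.0, 109.0, 2.0, 71.0, 3.0] F [-10.2, -1.3, 6.6] w 14.0
TCP in unit [0.6, 54.2, 167.5] grasp pt [1.1, 54.4, 186.5] axes in unit x,y,z: [[-0.01, 1.0, -0.01], [1.0, 0.01, -0.03], [-0.03, -0.01, -1.0]]
```

The bolt is at its stop: 10 N reaction after 29.5 mm. Now I'll turn the handle down along the reverse arc.

>>> servo_tool([
  [0.1,[0.4,0,0.2],[0,0,0]],
  [0.1,[0.4,0,0.2],[0,0,0]],
  [0.1,[0.35,0,0.3],[0,0,0]],
  [0.1,[0.35,0,0.3],[0,0,0]],
  [0.1,[0.3,0,0.3],[0,0,0]],
  [0.1,[0.3,0,0.4],[0,0,0]],
  [0.1,[0.2,0,0.4],[0,0,0]],
  [0.1,[0.2,0,0.4],[0,0,0]],
  [0.1,[0.2,0,0.5],[0,0,0]],
  [0.1,[0.1,0,0.5],[0,0,0]],
  [0.1,[0.1,0,0.5],[0,0,0]],
  [0.1,[0,0,0.4],[0,0,0]],
  [0.1,[0,0,0],[0,0,0]],
])

```text
time_s: 6.98
tool_pos: [0.4615, 0.0727, 0.1231]
tool_rot: [-178.1, 1.0, 103.5]
force: [-7.2, -2.9, 10.2]
grip_width: 0.0138
```

```bash
python3 -c "
from h import *
state()
c=cam('side');cv2.imwrite('pics/s3.png',cv2.resize(c['image'][120:240,200:320],None,fx=4,fy=4))"
```

```text
t 6.98 q [31.0, 5.0, -45.0, 113.0, 5.0, 66.0, -3.0] F [-7.2, -2.9, 10.2] w 13.8
TCP in unit [-0.0, 79.5, 123.1] grasp pt [0.6, 79.8, 142.1] axes in unit x,y,z: [[-0.01, 1.0, -0.02], [1.0, 0.01, -0.03], [-0.03, -0.02, -1.0]]
```

View pics/s3.png

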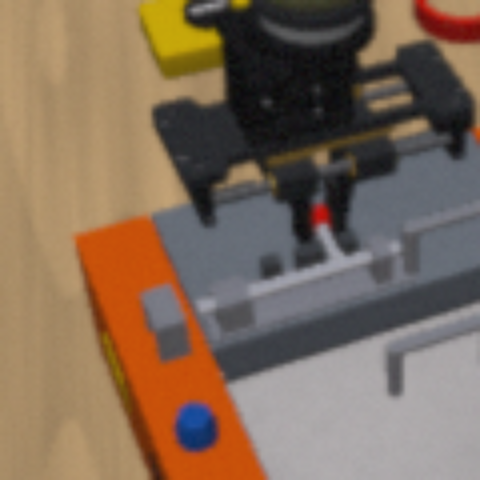

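The rod has left the keeper and the knob is down in the rear notch. I'll release, rise and turn for the grey bar.

>>> servo_tool([
  [0.5,[0,0,0],[0,0,0]],
  [0.5,[0,0,0],[0,0,0]],
  [0.5,[0,0,0],[0,0,0]],
  [0.5,[0,0,-1],[0,0,0]],
  [0.5,[0,0,-3],[0,0,0]],
  [0.5,[0,0,-3],[0,0,0]],
  [0.5,[0,0,-3],[0,0,5]],
  [0.5,[0,0,0],[0,0,7]],
  [0.5,[0,0,0],[0,0,7]],
  [0.5,[0,0,0],[0,0,7]],
  [0.5,[0,0,0],[0,0,7]],
  [0.5,[0,0,0],[0,0,7]],
  [0.5,[0,0,0],[0,0,7]],
  [0.5,[0,0,0],[0,0,7]],
  [0.5,[0,0,0],[0,0,7]],
  [0.5,[0,0,0],[0,0,7]],
  [0.5,[0,0,0],[0,0,7]],
  [0.5,[0,0,0],[0,0,7]],
  [0.5,[0,0,0],[0,0,7]],
])

```text
time_s: 8.62
tool_pos: [0.4748, 0.0824, 0.2381]
tool_rot: [179.3, -0.0, 12.4]
force: [0.1, -0.1, 0.2]
grip_width: 0.0434
```

```bash
python3 -c "
from h import *
go((78,30,156),ori(0,0))"
```

```text
t 8.62 q [33.0, -2.0, -46.0, 103.0, -0.0, 78.0, -90.0] F [0.1, -0.1, 0.2] w 43.4
TCP in unit [15.1, 85.9, 238.1] grasp pt [15.1, 86.2, 257.1] axes in unit x,y,z: [[1.0, -0.01, 0.0], [-0.01, -1.0, 0.01], [0.0, -0.01, -1.0]]
shift cm [6.33, 5.41, 10.19] turn [0.7, -0.0, -0.5]
```

>>> servo_tool([
  [0.5,[2.1,1.8,0],[0.7,0,-0.5]],
  [0.5,[2.1,1.8,0],[0,0,0]],
  [0.5,[2.1,1.8,1],[0,0,0]],
  [0.5,[0,0,2.5],[0,0,0]],
  [0.5,[0,0,2.5],[0,0,0]],
  [0.5,[0,0,2.5],[0,0,0]],
  [0.5,[0,0,1.5],[0,0,0]],
  [0.5,[0,0,0],[0,0,0]],
])

```text
time_s: 9.28
tool_pos: [0.5602, 0.0433, 0.1422]
tool_rot: [179.9, -1.1, 12.6]
force: [-0.4, -0.3, 0.4]
grip_width: 0.0435
```

```bash
python3 -c "
from h import *
go((78,31,156),ori(0,0))
t=cam('top');s=cam('side')
cv2.imwrite('pics/s4.png',cv2.resize(s['image'][100:260,220:380],None,fx=3.5,fy=3.5))
P=[]
for c,(x,y,w,h) in((t,(255,200,60,60)),(s,(230,150,80,60))):
    b=cv2.cvtColor(c['image'][y:y+h,x:x+w],cv2.COLOR_BGR2HSV);m=cv2.inRange(b,(0,150,60),(4,255,255))|cv2.inRange(b,(174,150,60),(180,255,255))
    M=cv2.moments(m,True);print(M['m00']);P.append((M['m10']/max(M['m00'],1)+x,M['m01']/max(M['m00'],1)+y))
X,e=tri(t,P[0],s,P[1]);print(P,(RU.inv().apply(X-TU)*1000).round(1),e)"
```

```text
t 9.28 q [31.0, 14.0, -44.0, 102.0, 11.0, 67.0, -93.0] F [-0.4, -0.3, 0.4] w 43.5
TCP in unit [89.5, 28.7, 142.2] grasp pt [89.2, 28.8, 161.2] axes in unit x,y,z: [[1.0, -0.01, 0.02], [-0.01, -1.0, 0.0], [0.02, -0.0, -1.0]]
shift cm [-1.17, -0.22, 0.49] turn [0.1, -1.1, -0.4]
0.0
28.0
[(255.0, 200.0), (278.5357142857143, 173.57142857142858)] [ 71.  207.6   4.2] [np.float64(0.029702253112680134), np.float64(0.029702253112680047)]
```

View pics/s4.png

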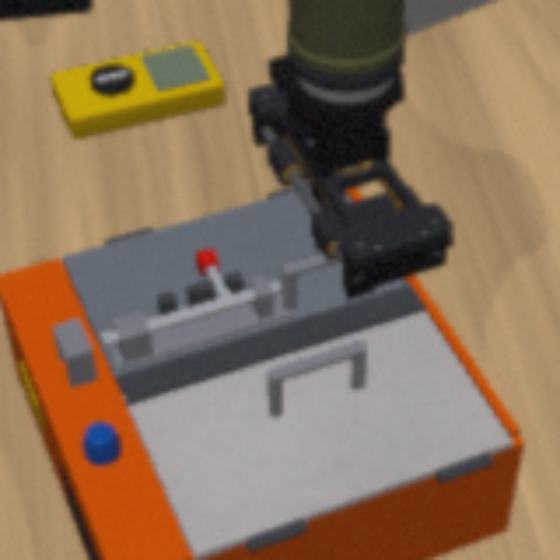

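The handle lies down in the rear notch with its knob at crop (207,262), and the gripper straddles the grey bar. I'll align and grip.

>>> servo_tool([
  [0.5,[-1.1,-0.2,0.4],[0,-1,-0.4]],
  [0.5,[0,0,0.2],[0,0,0]],
  [0.0,[0,0,0],[0,0,0]],
  [0.0,[0,0,0],[0,0,0]],
  [0.0,[0,0,0],[0,0,0]],
  [0.0,[0,0,0],[0,0,0]],
  [0.0,[0,0,0],[0,0,0]],
  [0.0,[0,0,0],[0,0,0]],
  [0.0,[0,0,0],[0,0,0]],
], force=40)

```text
time_s: 10.13
tool_pos: [0.5535, 0.0456, 0.1458]
tool_rot: [179.7, -0.9, 13.1]
force: [-0.8, 1.4, -1.2]
grip_width: 0.0088
```

```bash
cat >> h.py <<'E'
def arc(hy,sgn,L,x,th,tilt,zo=0):
    """grasp on bar with leaf angle th (rad), sgn=+1 grey"""
    y=hy+sgn*(-L*np.cos(th)+40*np.sin(th));z=116+L*np.sin(th)+40*np.cos(th)
    return y,z
E
python3 -c "
from h import *
state()
for sg,L in((1,120),(-1,90)):
  for th in np.arange(0,1.8,.2): print(sg,round(th,2),np.round(arc(sg*150,sg,L,0,th,0),1))"
```

```text
t 10.13 q [31.0, 13.0, -44.0, 102.0, 10.0, 68.0, -92.0] F [-0.8, 1.4, -1.2] w 8.8
TCP in unit [83.5, 32.5, 145.8] grasp pt [83.2, 32.5, 164.8] axes in unit x,y,z: [[1.0, 0.0, 0.02], [0.0, -1.0, 0.0], [0.02, -0.0, -1.0]]
1 0.0 [ 30. 156.]
1 0.2 [ 40.3 179. ]
1 0.4 [ 55.  199.6]
1 0.6 [ 73.5 216.8]
1 0.8 [ 95.1 230. ]
1 1.0 [118.8 238.6]
1 1.2 [143.8 242.3]
1 1.4 [169.  241.1]
1 1.6 [193.5 234.8]
-1 0.0 [-60. 156.]
-1 0.2 [-69.7 173.1]
-1 0.4 [-82.7 187.9]
-1 0.6 [-98.3 199.8]
-1 0.8 [-116.   208.4]
-1 1.0 [-135.   213.3]
-1 1.2 [-154.7  214.4]
-1 1.4 [-174.1  211.5]
-1 1.6 [-192.6  204.8]
```

The grip sits about 9 mm high because hold rows drift upward. I'll regrip deeper with a small downward bias.

>>> servo_tool([
  [0.3,[0,0,0],[0,0,0]],
  [0.3,[0,0,0.5],[0,0,0]],
  [0.3,[-0.4,0,0.8],[0,0,0]],
  [0.3,[0,0,0.4],[0,0,0]],
  [0.0,[0,0,0.1],[0,0,0]],
  [0.0,[0,0,0.1],[0,0,0]],
  [0.0,[0,0,0.1],[0,0,0]],
  [0.0,[0,0,0.1],[0,0,0]],
  [0.0,[0,0,0.1],[0,0,0]],
], force=40)

```text
time_s: 10.88
tool_pos: [0.549, 0.0445, 0.1222]
tool_rot: [179.7, -0.8, 13.1]
force: [-4.0, -3.0, 10.1]
grip_width: 0.0078
```

```bash
python3 -c "
from h import *
state()"
```

```text
t 10.88 q [31.0, 14.0, -44.0, 104.0, 11.0, 65.0, -93.0] F [-4.0, -3.0, 10.1] w 7.8
TCP in unit [78.9, 32.4, 122.2] grasp pt [78.6, 32.5, 141.2] axes in unit x,y,z: [[1.0, 0.0, 0.01], [0.0, -1.0, 0.0], [0.01, -0.0, -1.0]]
```

>>> servo_tool([
  [0.3,[0,0,0],[0,0,0]],
  [0.3,[0,0,-0.4],[0,0,0]],
  [0.3,[0,0,-0.6],[0,0,0]],
  [0.3,[0,0,0],[0,0,0]],
], force=40)

```text
time_s: 11.22
tool_pos: [0.5493, 0.0445, 0.1337]
tool_rot: [179.7, -0.9, 13.1]
force: [0.7, 0.0, 0.5]
grip_width: 0.0235
```

```bash
python3 -c "
from h import *
state()"
```

```text
t 11.22 q [31.0, 14.0, -44.0, 103.0, 11.0, 66.0, -93.0] F [0.7, 0.0, 0.5] w 23.5
TCP in unit [79.3, 32.3, 133.7] grasp pt [79.0, 32.5, 152.7] axes in unit x,y,z: [[1.0, 0.0, 0.02], [0.0, -1.0, 0.01], [0.02, -0.01, -1.0]]
```

Good height. I'll close again.

>>> servo_tool([
  [0.0,[0,0,0],[0,0,0]],
  [0.0,[0,0,0],[0,0,0]],
  [0.0,[0,0,0],[0,0,0]],
  [0.0,[0,0,0],[0,0,0]],
], force=40)

```text
time_s: 11.55
tool_pos: [0.5498, 0.0447, 0.1342]
tool_rot: [179.7, -0.9, 13.1]
force: [0.2, 1.1, -0.6]
grip_width: 0.008
```

```bash
python3 -c "
from h import *
state()"
```

```text
t 11.55 q [31.0, 14.0, -44.0, 103.0, 11.0, 66.0, -93.0] F [0.2, 1.1, -0.6] w 8.0
TCP in unit [79.8, 32.4, 134.2] grasp pt [79.4, 32.5, 153.2] axes in unit x,y,z: [[1.0, 0.0, 0.02], [0.0, -1.0, 0.01], [0.02, -0.01, -1.0]]
```

```bash
cat >> h.py <<'E'
def arctab(sgn,L,k,th0,th1,n,d=22):
    """per step: shift (tool y, tool z) cm, turn about tool x deg. tool x=+unit x, tool y=-unit y at tilt 0. tilt=k*(th)"""
    ths=np.linspace(th0,th1,n+1);P=[]
    for th in ths:
        y,z=arc(sgn*150,sgn,L,0,th,0);f=k*th*sgn
        P.append((np.array([y,z])+d*np.array([-np.sin(f),-np.cos(f)]),f))
    for i in range(n):
        D=P[i+1][0]-P[i][0];f=P[i][1]
        ty=np.array([-np.cos(f),np.sin(f)]);tz=np.array([-np.sin(f),-np.cos(f)])
        print(round(ths[i+1],2),"y,z cm",(D@ty/10).round(2),(D@tz/10).round(2),"turn",round(-np.degrees(P[i+1][1]-f),2),"TCP u",P[i+1][0].round(0))
E
python3 -c "
from h import *
arctab(1,120,.5,0,1.2,12)
print(np.degrees(.1))"
```

```text
0.1 y,z cm -0.35 -1.18 turn -2.86 TCP u [ 33. 146.]
0.2 y,z cm -0.41 -1.16 turn -2.86 TCP u [ 38. 157.]
0.3 y,z cm -0.46 -1.13 turn -2.86 TCP u [ 44. 168.]
0.4 y,z cm -0.52 -1.1 turn -2.86 TCP u [ 51. 178.]
0.5 y,z cm -0.57 -1.07 turn -2.86 TCP u [ 58. 187.]
0.6 y,z cm -0.63 -1.03 turn -2.86 TCP u [ 67. 196.]
0.7 y,z cm -0.68 -0.99 turn -2.86 TCP u [ 76. 203.]
0.8 y,z cm -0.73 -0.95 turn -2.86 TCP u [ 87. 210.]
0.9 y,z cm -0.77 -0.91 turn -2.86 TCP u [ 97. 215.]
1.0 y,z cm -0.82 -0.86 turn -2.86 TCP u [108. 219.]
1.1 y,z cm -0.86 -0.82 turn -2.86 TCP u [120. 222.]
1.2 y,z cm -0.9 -0.77 turn -2.86 TCP u [131. 224.]
5.729577951308233
```

>>> servo_tool([
  [0.0,[0,-0.2,-0.6],[-1.4,0,0]],
  [0.0,[0,-0.2,-0.6],[-1.4,0,0]],
  [0.0,[0,-0.2,-0.6],[-1.4,0,0]],
  [0.0,[0,-0.2,-0.6],[-1.4,0,0]],
  [0.0,[0,-0.2,-0.6],[-1.4,0,0]],
  [0.0,[0,-0.2,-0.6],[-1.4,0,0]],
  [0.0,[0,-0.3,-0.5],[-1.4,0,0]],
  [0.0,[0,-0.3,-0.5],[-1.4,0,0]],
])

```text
time_s: 12.22
tool_pos: [0.5464, 0.059, 0.1717]
tool_rot: [167.4, -1.1, 12.8]
force: [5.2, -1.9, -8.2]
grip_width: 0.008
```

```bash
python3 -c "
from h import *
state()"
```

```text
t 12.22 q [23.0, 11.0, -45.0, 102.0, 22.0, 72.0, -106.0] F [5.2, -1.9, -8.2] w 8.0
TCP in unit [79.6, 47.1, 171.7] grasp pt [79.3, 51.2, 190.2] axes in unit x,y,z: [[1.0, -0.0, 0.02], [-0.01, -0.98, 0.22], [0.02, -0.22, -0.98]]
```

Following the arc well, with θ about 0.35. Continuing.

>>> servo_tool([
  [0.0,[0,-0.3,-0.6],[-1.4,0,0]],
  [0.0,[0,-0.3,-0.6],[-1.4,0,0]],
  [0.0,[0,-0.3,-0.5],[-1.4,0,0]],
  [0.0,[0,-0.3,-0.5],[-1.4,0,0]],
  [0.0,[0,-0.3,-0.5],[-1.4,0,0]],
  [0.0,[0,-0.35,-0.5],[-1.4,0,0]],
  [0.0,[0,-0.35,-0.5],[-1.4,0,0]],
  [0.0,[0,-0.35,-0.5],[-1.4,0,0]],
  [0.0,[0,-0.4,-0.5],[-1.4,0,0]],
  [0.0,[0,-0.4,-0.5],[-1.4,0,0]],
])

```text
time_s: 13.05
tool_pos: [0.5402, 0.0847, 0.2038]
tool_rot: [150.6, -1.2, 12.1]
force: [3.0, -7.0, -5.9]
grip_width: 0.0079
```

```bash
cat >> h.py <<'E'
def theta(sgn,L,d=22):
    p,R=state();b=RU.inv().apply(p-d/1000*R.apply([0,0,1])-TU)*1000
    v=np.array([-(b[1]-sgn*150)*sgn,b[2]-116]);print("bar",b.round(1),"theta",round(np.arctan2(v[1],v[0])-np.arctan2(40,L),3),"rad",np.hypot(*v).round(1),"of",np.hypot(L,40).round(1))
E
python3 -c "
from h import *
theta(1,120)"
```

```text
t 13.05 q [10.0, 15.0, -46.0, 100.0, 38.0, 84.0, -123.0] F [3.0, -7.0, -5.9] w 7.9
TCP in unit [79.4, 73.5, 203.8] grasp pt [79.2, 82.9, 220.3] axes in unit x,y,z: [[1.0, -0.02, 0.02], [-0.02, -0.87, 0.49], [0.01, -0.49, -0.87]]
bar [ 79.1  84.3 223. ] theta 0.698 rad 125.5 of 126.5
```

>>> servo_tool([
  [0.0,[0,-0.3,-0.5],[0,0,0]],
  [0.0,[0,-0.3,-0.5],[0,0,0]],
  [0.0,[0,-0.3,-0.4],[0,0,0]],
  [0.0,[0,-0.3,-0.4],[0,0,0]],
  [0.0,[0,-0.35,-0.4],[0,0,0]],
  [0.0,[0,-0.35,-0.4],[0,0,0]],
  [0.0,[0,-0.4,-0.4],[0,0,0]],
  [0.0,[0,-0.4,-0.4],[0,0,0]],
  [0.0,[0,-0.4,-0.3],[0,0,0]],
  [0.0,[0,-0.4,-0.3],[0,0,0]],
  [0.0,[0,-0.4,-0.3],[0,0,0]],
  [0.0,[0,-0.4,-0.3],[0,0,0]],
])

```text
time_s: 14.05
tool_pos: [0.5333, 0.1122, 0.2179]
tool_rot: [147.2, -0.8, 10.6]
force: [2.2, -6.2, -2.6]
grip_width: 0.0085
```

```bash
python3 -c "
from h import *
theta(1,120)"
```

```text
t 14.05 q [4.0, 18.0, -46.0, 97.0, 40.0, 90.0, -129.0] F [2.2, -6.2, -2.6] w 8.5
TCP in unit [78.8, 101.8, 217.9] grasp pt [79.0, 112.1, 233.8] axes in unit x,y,z: [[1.0, -0.04, 0.01], [-0.04, -0.84, 0.54], [-0.01, -0.54, -0.84]]
bar [ 79.  113.7 236.4] theta 0.956 rad 125.7 of 126.5
```

>>> servo_tool([
  [0.0,[0,-0.5,-0.5],[0,0,0]],
  [0.0,[0,-0.5,-0.5],[0,0,0]],
  [0.0,[0,-0.5,-0.5],[0,0,0]],
  [0.0,[0,-0.5,-0.5],[0,0,0]],
  [0.0,[0,-0.5,-0.5],[0,0,0]],
  [0.0,[0,-0.5,-0.4],[0,0,0]],
  [0.0,[0,-0.6,-0.4],[0,0,0]],
  [0.0,[0,-0.6,-0.4],[0,0,0]],
])

```text
time_s: 14.72
tool_pos: [0.526, 0.1419, 0.2242]
tool_rot: [144.5, -0.4, 9.2]
force: [1.2, -7.4, -0.6]
grip_width: 0.0081
```

```bash
python3 -c "
from h import *
theta(1,120)"
```

```text
t 14.72 q [-1.0, 21.0, -46.0, 94.0, 42.0, 96.0, -134.0] F [1.2, -7.4, -0.6] w 8.1
TCP in unit [78.3, 132.4, 224.2] grasp pt [78.9, 143.4, 239.7] axes in unit x,y,z: [[1.0, -0.07, 0.01], [-0.06, -0.81, 0.58], [-0.03, -0.58, -0.81]]
bar [ 79.  145.2 242.2] theta 1.211 rad 126.2 of 126.5
```

>>> servo_tool([
  [0.0,[0,-0.6,-0.4],[0.3,0,0]],
  [0.0,[0,-0.6,-0.4],[0.3,0,0]],
  [0.0,[0,-0.6,-0.3],[0.3,0,0]],
  [0.0,[0,-0.6,-0.3],[0.3,0,0]],
  [0.0,[0,-0.6,-0.3],[0.3,0,0]],
  [0.0,[0,-0.6,-0.3],[0.3,0,0]],
  [0.0,[0,-0.6,-0.2],[0.3,0,0]],
  [0.0,[0,-0.6,-0.2],[0.3,0,0]],
])

```text
time_s: 15.38
tool_pos: [0.5191, 0.1701, 0.2224]
tool_rot: [143.7, -0.2, 7.7]
force: [0.3, -6.7, 2.1]
grip_width: 0.0083
```

```bash
python3 -c "
from h import *
theta(1,120)"
```

```text
t 15.38 q [-5.0, 24.0, -46.0, 91.0, 43.0, 99.0, -138.0] F [0.3, -6.7, 2.1] w 8.3
TCP in unit [77.9, 161.5, 222.4] grasp pt [78.9, 172.7, 237.7] axes in unit x,y,z: [[1.0, -0.09, 0.0], [-0.08, -0.8, 0.59], [-0.05, -0.59, -0.81]]
bar [ 79.1 174.5 240.1] theta 1.444 rad 126.5 of 126.5
```

>>> servo_tool([
  [0.0,[0,-0.6,-0.2],[0.3,0,0]],
  [0.0,[0,-0.6,-0.2],[0.3,0,0]],
  [0.0,[0,-0.6,-0.2],[0.3,0,0]],
  [0.0,[0,-0.6,-0.2],[0.3,0,0]],
  [0.0,[0,-0.6,-0.1],[0.3,0,0]],
  [0.0,[0,-0.6,-0.1],[0.3,0,0]],
  [0.0,[0,-0.6,-0.1],[0.3,0,0]],
  [0.0,[0,-0.6,-0.1],[0.3,0,0]],
])

```text
time_s: 16.05
tool_pos: [0.513, 0.1957, 0.2145]
tool_rot: [143.0, -0.2, 6.5]
force: [-1.2, -6.4, 2.1]
grip_width: 0.0087
```

```bash
python3 -c "
from h import *
theta(1,120)"
```

```text
t 16.05 q [-8.0, 27.0, -46.0, 89.0, 43.0, 101.0, -142.0] F [-1.2, -6.4, 2.1] w 8.7
TCP in unit [77.7, 187.8, 214.5] grasp pt [79.0, 199.1, 229.6] axes in unit x,y,z: [[0.99, -0.11, 0.0], [-0.09, -0.79, 0.6], [-0.07, -0.6, -0.8]]
bar [ 79.2 200.9 232. ] theta 1.663 rad 126.7 of 126.5
```

>>> servo_tool([
  [0.0,[0,-0.6,0],[0.3,0,0]],
  [0.0,[0,-0.6,0],[0.3,0,0]],
  [0.0,[0,-0.6,0],[0.3,0,0]],
  [0.0,[0,-0.6,0],[0.3,0,0]],
  [0.0,[0,-0.5,0],[0,0,0]],
])

```text
time_s: 16.47
tool_pos: [0.5104, 0.2069, 0.2085]
tool_rot: [142.1, -0.4, 5.7]
force: [-2.0, -11.3, 10.7]
grip_width: 0.0083
```

```bash
python3 -c "
from h import *
theta(1,120)"
```

```text
t 16.47 q [-10.0, 28.0, -45.0, 88.0, 44.0, 103.0, -144.0] F [-2.0, -11.3, 10.7] w 8.3
TCP in unit [77.6, 199.3, 208.5] grasp pt [79.0, 210.9, 223.5] axes in unit x,y,z: [[0.99, -0.13, 0.01], [-0.1, -0.78, 0.61], [-0.07, -0.61, -0.79]]
bar [ 79.2 212.7 225.8] theta 1.768 rad 126.5 of 126.5
```

It is at the stop: θ about 1.76 and the force is rising. I'll release and back out along the tool axis.

>>> servo_tool([
  [0.25,[0,0,0],[0,0,0]],
  [0.25,[0,0,0],[0,0,0]],
  [0.25,[0,0,0],[0,0,0]],
  [0.25,[0,0,-1],[0,0,0]],
  [0.25,[0,0,-2],[0,0,0]],
  [0.25,[0,0,-3],[0,0,0]],
  [0.25,[0,0,-3],[0,0,0]],
  [0.25,[0,0,-3],[0,0,0]],
  [0.25,[0,0,-2],[0,0,0]],
])

```text
time_s: 17.22
tool_pos: [0.4999, 0.2953, 0.3211]
tool_rot: [142.1, -0.3, 5.6]
force: [-0.4, 0.1, -0.4]
grip_width: 0.0216
```

```bash
python3 -c "
from h import *
go((30,-60,260),ori(0,0))
s=cam('side');cv2.imwrite('pics/s5.png',cv2.resize(s['image'][60:300,180:420],None,fx=2.4,fy=2.4))"
```

```text
t 17.22 q [-22.0, 31.0, -43.0, 71.0, 43.0, 117.0, -142.0] F [-0.4, 0.1, -0.4] w 21.6
TCP in unit [87.3, 287.8, 321.1] grasp pt [88.7, 299.4, 336.1] axes in unit x,y,z: [[0.99, -0.13, 0.0], [-0.1, -0.78, 0.61], [-0.07, -0.61, -0.79]]
shift cm [-1.26, 22.9, 27.94] turn [37.8, 2.2, -7.2]
```

View pics/s5.png

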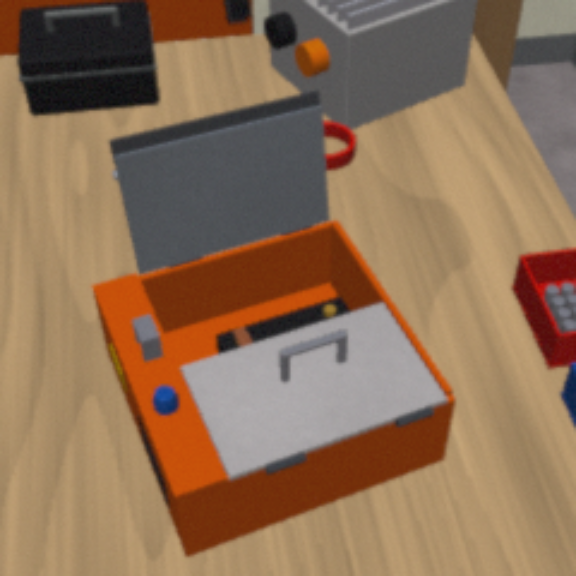

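The grey leaf is fully open and the white leaf is still shut. I'll right the tool and cross over the open leaf at a safe height.

>>> servo_tool([
  [0.4,[0,1.2,-1.6],[6.3,0.4,-1.2]],
  [0.4,[0,1.2,-1.6],[6.3,0.4,-1.2]],
  [0.4,[0,0,0],[6.3,0.4,-1.2]],
  [0.4,[0,0,0],[6.3,0.4,-1.2]],
  [0.4,[0,0,0],[6.3,0.4,-1.2]],
  [0.4,[0,0,0],[6.3,0.4,-1.2]],
  [0.4,[-0.4,3,0],[0,0,0]],
  [0.4,[-0.5,3,0],[0,0,0]],
  [0.4,[-0.5,3,0],[0,0,0]],
  [0.4,[-0.5,3,0],[0,0,0]],
  [0.4,[-0.5,3,0],[0,0,0]],
  [0.4,[-0.5,3,0],[0,0,0]],
  [0.4,[-0.5,3,0],[0,0,0]],
  [0.4,[-0.5,3,0],[0,0,0]],
  [0.4,[-0.5,3,0],[0,0,0]],
  [0.4,[-0.5,3,0],[0,0,0]],
  [0.4,[-0.5,3,0],[0,0,0]],
])

```text
time_s: 18.68
tool_pos: [0.5279, -0.0228, 0.3571]
tool_rot: [-177.7, -1.7, 15.7]
force: [1.0, -0.3, 0.5]
grip_width: 0.0347
```

```bash
python3 -c "
from h import *
go((30,-60,260),ori(0,0))"
```

```text
t 18.68 q [37.0, 3.0, -37.0, 87.0, -1.0, 90.0, -74.0] F [1.0, -0.3, 0.5] w 34.7
TCP in unit [43.3, -28.5, 357.1] grasp pt [42.8, -29.3, 376.1] axes in unit x,y,z: [[1.0, 0.05, 0.03], [0.05, -1.0, -0.04], [0.03, 0.04, -1.0]]
shift cm [-1.82, 3.53, 11.43] turn [-2.3, -1.6, 2.8]
```

>>> servo_tool([
  [0.4,[-0.9,1.7,2],[-2.3,-1.6,2.8]],
  [0.4,[-0.8,1.6,2.5],[0,0,0]],
  [0.4,[0,0.1,3.5],[0,0,0]],
  [0.4,[0,0,3.5],[0,0,0]],
  [0.4,[0,0,3.5],[0,0,0]],
  [0.4,[0,0,2],[0,0,0]],
  [0.4,[0,0,0.5],[0,0,0]],
  [0.4,[0,0,0],[0,0,0]],
])

```text
time_s: 19.35
tool_pos: [0.523, -0.0696, 0.1779]
tool_rot: [179.5, -0.4, 12.2]
force: [0.7, 0.6, 0.2]
grip_width: 0.0347
```

```bash
python3 -c "
from h import *
go((30,-59,153),ori(0,0))"
```

```text
t 19.35 q [38.0, 7.0, -36.0, 103.0, 5.0, 71.0, -77.0] F [0.7, 0.6, 0.2] w 34.7
TCP in unit [28.0, -73.0, 177.9] grasp pt [27.9, -72.8, 196.9] axes in unit x,y,z: [[1.0, -0.01, 0.01], [-0.01, -1.0, 0.01], [0.01, -0.01, -1.0]]
shift cm [0.15, -1.44, 4.38] turn [0.6, -0.4, -0.8]
```

>>> servo_tool([
  [0.4,[0.2,-1.3,0],[0.6,-0.4,-0.8]],
  [0.4,[0,-0.1,1.5],[0,0,0]],
  [0.4,[0,0,1.8],[0,0,0]],
  [0.4,[0,0,0.7],[0,0,0]],
  [0.4,[0,0,0.1],[0,0,0]],
])

```text
time_s: 19.77
tool_pos: [0.5284, -0.0498, 0.1449]
tool_rot: [179.9, -0.7, 13.3]
force: [-0.3, -0.5, -0.2]
grip_width: 0.0348
```

```bash
python3 -c "
from h import *
go((30,-59,153),ori(0,0))"
```

```text
t 19.77 q [37.0, 9.0, -37.0, 105.0, 6.0, 67.0, -79.0] F [-0.3, -0.5, -0.2] w 34.8
TCP in unit [37.8, -54.9, 144.9] grasp pt [37.5, -54.9, 163.9] axes in unit x,y,z: [[1.0, 0.01, 0.01], [0.01, -1.0, 0.0], [0.01, -0.0, -1.0]]
shift cm [-0.79, 0.4, 1.08] turn [0.1, -0.7, 0.4]
```

>>> servo_tool([
  [0.4,[-0.7,0.4,0.3],[0,0,0]],
  [0.4,[0,0,0.6],[0,0,0]],
  [0.0,[0,0,0.1],[0,0,0]],
  [0.0,[0,0,0],[0,0,0]],
  [0.0,[0,0,0],[0,0,0]],
  [0.0,[0,0,0],[0,0,0]],
  [0.0,[0,0,0],[0,0,0]],
], force=40)

```text
time_s: 20.35
tool_pos: [0.525, -0.0535, 0.1394]
tool_rot: [179.9, -1.0, 13.4]
force: [-2.8, 4.9, 0.1]
grip_width: 0.0094
```

```bash
python3 -c "
from h import *
theta(-1,90)
arctab(-1,90,.45,0,1.75,14)
s=cam('side');cv2.imwrite('pics/s6.png',cv2.resize(s['image'][100:300,200:400],None,fx=2.6,fy=2.6))"
```

```text
t 20.35 q [37.0, 9.0, -37.0, 106.0, 6.0, 66.0, -78.0] F [-2.8, 4.9, 0.1] w 9.4
TCP in unit [33.6, -57.7, 139.4] grasp pt [33.2, -57.7, 158.4] axes in unit x,y,z: [[1.0, 0.01, 0.02], [0.01, -1.0, 0.0], [0.02, -0.0, -1.0]]
bar [ 33.2 -57.7 161.4] theta 0.039 rad 102.9 of 98.5
0.12 y,z cm 0.45 -1.09 turn 3.22 TCP u [-64. 145.]
0.25 y,z cm 0.52 -1.05 turn 3.22 TCP u [-70. 155.]
0.38 y,z cm 0.59 -1.01 turn 3.22 TCP u [-77. 164.]
0.5 y,z cm 0.66 -0.95 turn 3.22 TCP u [-85. 173.]
0.62 y,z cm 0.72 -0.9 turn 3.22 TCP u [-94. 180.]
0.75 y,z cm 0.78 -0.84 turn 3.22 TCP u [-104.  186.]
0.88 y,z cm 0.83 -0.77 turn 3.22 TCP u [-115.  190.]
1.0 y,z cm 0.89 -0.71 turn 3.22 TCP u [-125.  194.]
1.12 y,z cm 0.93 -0.64 turn 3.22 TCP u [-137.  195.]
1.25 y,z cm 0.97 -0.56 turn 3.22 TCP u [-148.  195.]
1.38 y,z cm 1.01 -0.49 turn 3.22 TCP u [-159.  194.]
1.5 y,z cm 1.04 -0.41 turn 3.22 TCP u [-170.  191.]
1.62 y,z cm 1.06 -0.33 turn 3.22 TCP u [-180.  187.]
1.75 y,z cm 1.08 -0.24 turn 3.22 TCP u [-190.  182.]
```

View pics/s6.png

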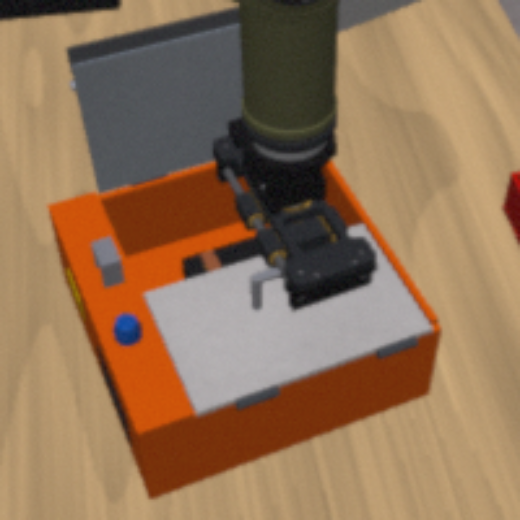

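The bar is gripped (width 9.4 mm), with the leaf shut and the cap undisturbed. Lifting the white leaf, tilting the other way.

>>> servo_tool([
  [0.0,[0,0.2,-0.7],[1.6,0,0]],
  [0.0,[0,0.2,-0.6],[1.6,0,0]],
  [0.0,[0,0.3,-0.6],[1.6,0,0]],
  [0.0,[0,0.3,-0.6],[1.6,0,0]],
  [0.0,[0,0.3,-0.6],[1.6,0,0]],
  [0.0,[0,0.3,-0.6],[1.6,0,0]],
  [0.0,[0,0.3,-0.5],[1.6,0,0]],
  [0.0,[0,0.4,-0.5],[1.6,0,0]],
])

```text
time_s: 21.07
tool_pos: [0.5288, -0.0708, 0.1713]
tool_rot: [-165.9, -1.0, 13.9]
force: [1.4, 7.6, -8.1]
grip_width: 0.0087
```

```bash
python3 -c "
from h import *
theta(-1,90,17)"
```

```text
t 21.07 q [44.0, 14.0, -35.0, 99.0, -6.0, 75.0, -64.0] F [1.4, 7.6, -8.1] w 8.7
TCP in unit [33.5, -75.4, 171.3] grasp pt [33.2, -80.1, 189.7] axes in unit x,y,z: [[1.0, 0.02, 0.02], [0.02, -0.97, -0.24], [0.01, 0.24, -0.97]]
bar [ 33.2 -79.6 187.7] theta 0.377 rad 100.5 of 98.5
```

>>> servo_tool([
  [0.0,[0,0.4,-0.6],[1.6,0,0]],
  [0.0,[0,0.4,-0.6],[1.6,0,0]],
  [0.0,[0,0.4,-0.6],[1.6,0,0]],
  [0.0,[0,0.4,-0.5],[1.6,0,0]],
  [0.0,[0,0.4,-0.5],[1.6,0,0]],
  [0.0,[0,0.5,-0.5],[1.6,0,0]],
  [0.0,[0,0.5,-0.5],[1.6,0,0]],
  [0.0,[0,0.5,-0.5],[1.6,0,0]],
  [0.0,[0,0.5,-0.4],[1.6,0,0]],
])

```text
time_s: 21.82
tool_pos: [0.5337, -0.0934, 0.192]
tool_rot: [-147.6, -0.3, 15.2]
force: [-2.4, 9.2, 1.5]
grip_width: 0.0088
```

```bash
python3 -c "
from h import *
theta(-1,90,17)"
```

```text
t 21.82 q [49.0, 25.0, -33.0, 88.0, -14.0, 88.0, -56.0] F [-2.4, 9.2, 1.5] w 8.8
TCP in unit [33.2, -98.5, 192.0] grasp pt [33.5, -108.7, 208.1] axes in unit x,y,z: [[1.0, 0.04, 0.0], [0.04, -0.84, -0.54], [-0.02, 0.54, -0.84]]
bar [  33.4 -107.6  206.4] theta 0.714 rad 99.8 of 98.5
```

>>> servo_tool([
  [0.0,[0,0.4,-0.6],[0,0,0]],
  [0.0,[0,0.4,-0.6],[0,0,0]],
  [0.0,[0,0.5,-0.6],[-0.3,0,0]],
  [0.0,[0,0.5,-0.5],[-0.3,0,0]],
  [0.0,[0,0.5,-0.5],[-0.3,0,0]],
  [0.0,[0,0.5,-0.5],[-0.3,0,0]],
  [0.0,[0,0.6,-0.5],[-0.3,0,0]],
  [0.0,[0,0.6,-0.4],[-0.3,0,0]],
  [0.0,[0,0.6,-0.4],[-0.3,0,0]],
])

```text
time_s: 22.57
tool_pos: [0.5403, -0.124, 0.2012]
tool_rot: [-146.0, 0.9, 17.0]
force: [-3.7, 6.7, 1.2]
grip_width: 0.0087
```

```bash
python3 -c "
from h import *
theta(-1,90,17)"
```

```text
t 22.57 q [49.0, 29.0, -33.0, 83.0, -12.0, 93.0, -55.0] F [-3.7, 6.7, 1.2] w 8.7
TCP in unit [32.6, -129.9, 201.2] grasp pt [33.7, -140.4, 216.9] axes in unit x,y,z: [[1.0, 0.07, -0.02], [0.05, -0.83, -0.56], [-0.05, 0.56, -0.83]]
bar [  33.6 -139.3  215.3] theta 1.045 rad 99.8 of 98.5
```

>>> servo_tool([
  [0.0,[0,0.6,-0.4],[-0.3,0,0]],
  [0.0,[0,0.6,-0.4],[-0.3,0,0]],
  [0.0,[0,0.6,-0.4],[-0.3,0,0]],
  [0.0,[0,0.6,-0.3],[-0.3,0,0]],
  [0.0,[0,0.6,-0.3],[-0.3,0,0]],
  [0.0,[0,0.6,-0.3],[-0.3,0,0]],
  [0.0,[0,0.6,-0.3],[-0.3,0,0]],
  [0.0,[0,0.6,-0.2],[-0.3,0,0]],
  [0.0,[0,0.6,-0.2],[-0.3,0,0]],
])

```text
time_s: 23.32
tool_pos: [0.5455, -0.1495, 0.2004]
tool_rot: [-144.8, 2.1, 19.3]
force: [-4.6, 6.1, 6.2]
grip_width: 0.0092
```

```bash
python3 -c "
from h import *
theta(-1,90,17)"
```

```text
t 23.32 q [48.0, 33.0, -32.0, 78.0, -10.0, 97.0, -53.0] F [-4.6, 6.1, 6.2] w 9.2
TCP in unit [32.0, -155.9, 200.4] grasp pt [33.8, -166.7, 216.0] axes in unit x,y,z: [[0.99, 0.11, -0.04], [0.07, -0.81, -0.58], [-0.09, 0.57, -0.82]]
bar [  33.6 -165.5  214.3] theta 1.309 rad 99.5 of 98.5
```

>>> servo_tool([
  [0.0,[0,0.6,-0.2],[-0.3,0,0]],
  [0.0,[0,0.6,-0.2],[-0.3,0,0]],
  [0.0,[0,0.6,-0.2],[-0.3,0,0]],
  [0.0,[0,0.6,-0.2],[-0.3,0,0]],
  [0.0,[0,0.7,-0.1],[-0.3,0,0]],
  [0.0,[0,0.7,-0.1],[-0.3,0,0]],
  [0.0,[0,0.7,-0.1],[-0.3,0,0]],
  [0.0,[0,0.7,0],[-0.3,0,0]],
  [0.0,[0,0.7,0],[-0.3,0,0]],
])

```text
time_s: 24.07
tool_pos: [0.5513, -0.1765, 0.1912]
tool_rot: [-144.1, 2.9, 21.2]
force: [-4.6, 2.5, 9.6]
grip_width: 0.009
```

```bash
python3 -c "
from h import *
theta(-1,90,17)"
```

```text
t 24.07 q [48.0, 36.0, -31.0, 74.0, -8.0, 100.0, -51.0] F [-4.6, 2.5, 9.6] w 9.0
TCP in unit [31.6, -183.5, 191.2] grasp pt [34.0, -194.4, 206.6] axes in unit x,y,z: [[0.99, 0.14, -0.05], [0.09, -0.81, -0.59], [-0.13, 0.57, -0.81]]
bar [  33.8 -193.3  204.9] theta 1.606 rad 98.9 of 98.5
```

>>> servo_tool([
  [0.0,[0,0.7,0],[-0.3,0,0]],
  [0.0,[0,0.7,0],[-0.3,0,0]],
  [0.0,[0,0.7,0],[-0.3,0,0]],
  [0.0,[0,0.7,0.1],[-0.3,0,0]],
  [0.0,[0,0.7,0.1],[0,0,0]],
  [0.0,[0,0.6,0.1],[0,0,0]],
])

```text
time_s: 24.57
tool_pos: [0.5535, -0.1869, 0.1853]
tool_rot: [-142.5, 3.1, 22.7]
force: [-6.0, 6.0, 13.7]
grip_width: 0.009
```

```bash
python3 -c "
from h import *
theta(-1,90,17)"
```

```text
t 24.57 q [48.0, 39.0, -31.0, 71.0, -7.0, 102.0, -50.0] F [-6.0, 6.0, 13.7] w 9.0
TCP in unit [31.4, -194.2, 185.3] grasp pt [34.2, -205.4, 200.3] axes in unit x,y,z: [[0.98, 0.17, -0.05], [0.1, -0.79, -0.61], [-0.15, 0.59, -0.79]]
bar [  33.9 -204.2  198.7] theta 1.733 rad 98.9 of 98.5
```

>>> servo_tool([
  [0.0,[0,0.7,0.1],[0,0,0]],
  [0.0,[0,0.7,0.1],[0,0,0]],
  [0.0,[0,0.7,0.1],[0,0,0]],
])

```text
time_s: 24.82
tool_pos: [0.5532, -0.1867, 0.1855]
tool_rot: [-140.5, 3.1, 23.9]
force: [-8.2, 7.4, 16.9]
grip_width: 0.0095
```

```bash
python3 -c "
from h import *
theta(-1,90,17)"
```

```text
t 24.82 q [47.0, 40.0, -31.0, 70.0, -7.0, 104.0, -49.0] F [-8.2, 7.4, 16.9] w 9.5
TCP in unit [31.2, -193.9, 185.5] grasp pt [34.3, -205.6, 200.2] axes in unit x,y,z: [[0.98, 0.19, -0.05], [0.11, -0.76, -0.63], [-0.16, 0.62, -0.77]]
bar [  34.  -204.3  198.6] theta 1.734 rad 98.9 of 98.5
```

No further movement while the force rises, so it is at the stop. I'll release and back out.

>>> servo_tool([
  [0.25,[0,0,0],[0,0,0]],
  [0.25,[0,0,0],[0,0,0]],
  [0.25,[0,0,0],[0,0,0]],
  [0.25,[0,0,-1],[0,0,0]],
  [0.25,[0,0,-2],[0,0,0]],
  [0.25,[0,0,-3],[0,0,0]],
  [0.25,[0,0,-3],[0,0,0]],
  [0.25,[0,0,-3],[0,0,0]],
  [0.25,[0,0,-3],[0,0,0]],
  [0.25,[0,0,0],[0,0,0]],
])

```text
time_s: 25.65
tool_pos: [0.5878, -0.2615, 0.2816]
tool_rot: [-142.0, 2.1, 22.6]
force: [-1.0, -0.4, 0.9]
grip_width: 0.0217
```

```bash
python3 -c "
from h import *
state()
t=cam('top');s=cam('side')
a=cv2.resize(t['image'][130:300,230:430],None,fx=2,fy=2);b=cv2.resize(s['image'][60:330,170:430],None,fx=1.5,fy=1.5)
h=max(a.shape[0],b.shape[0]);pad=lambda i:cv2.copyMakeBorder(i,0,h-i.shape[0],0,0,0)
cv2.imwrite('pics/f1.png',cv2.hconcat([pad(a),pad(b)]))"
```

```text
t 25.65 q [48.0, 46.0, -34.0, 49.0, -4.0, 118.0, -53.0] F [-1.0, -0.4, 0.9] w 21.7
TCP in unit [48.2, -274.5, 281.6] grasp pt [50.7, -286.0, 296.6] axes in unit x,y,z: [[0.99, 0.17, -0.04], [0.11, -0.78, -0.62], [-0.13, 0.6, -0.79]]
```

View pics/f1.png

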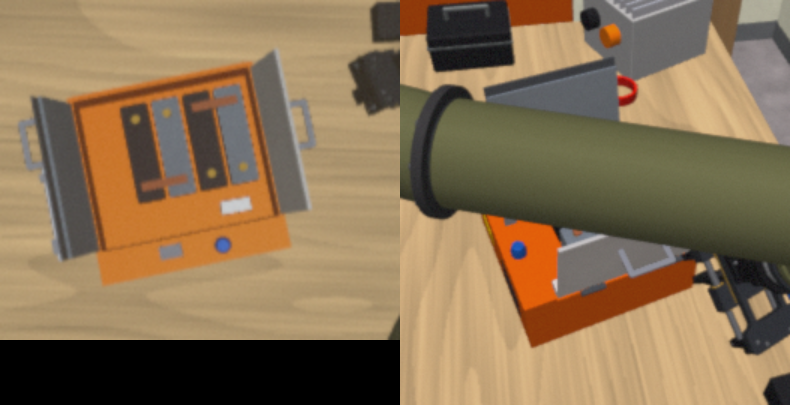

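Both leaves stand fully open past upright. The cap is at crop (222,245) and the fuse at (236,206), both in place. Joint 6 is close to its limit, so I'll ease the wrist back, then check the leaf angles, the bolt and the loose things.

>>> servo_tool([
  [0.25,[0,0,-0.5],[-5,0,0]],
  [0.25,[0,1,-1],[-6,0,0]],
  [0.25,[0,2,-1],[-6,0,0]],
  [0.25,[0,2,-1],[-6,0,0]],
  [0.25,[0,3,-1],[-4,0,0]],
  [0.25,[0,3,-1],[0,0,0]],
  [0.25,[0,3,0],[0,0,0]],
  [0.25,[0,3,0],[0,0,0]],
  [0.25,[0,0,0],[0,0,0]],
])

```text
time_s: 26.5
tool_pos: [0.6545, -0.4218, 0.2669]
tool_rot: [-168.7, 3.8, 24.1]
force: [-0.0, -1.5, -1.5]
grip_width: 0.0218
```

```bash
python3 -c "
from h import *
state();print(env.get_obs()['qpos'])
def lp(s,a,x,r,off): # point on leaf: r from hinge, off along outer normal
    y=s*(150-r*np.cos(a)+off*np.sin(a));return U2W((x,y,116+r*np.sin(a)+off*np.cos(a)))
t=cam('top');s=cam('side')
print('free-edge/bar px predicted at 1.75 & 1.6 (top):')
for a in(1.75,1.6):print(a,'grey bar',proj(t,lp(1,a,78,120,40)).round(1).tolist(),'white bar',proj(t,lp(-1,a,30,90,40)).round(1).tolist(),'rod tip back/shut',proj(t,[lp(1,a,-97,115,20),lp(1,a,-127,115,20)]).round(1).tolist(),'knob',proj(t,lp(1,a,0,69,20)).round(1).tolist())
b=cv2.cvtColor(t['image'][150:290,220:300],cv2.COLOR_BGR2HSV);m=cv2.inRange(b,(0,140,50),(4,255,255))|cv2.inRange(b,(174,140,50),(180,255,255));ys,xs=np.nonzero(m);print('red px',list(zip(xs+220,ys+150))[:12])
a=cv2.resize(t['image'][150:280,225:355],None,fx=4.5,fy=4.5,interpolation=cv2.INTER_CUBIC);cv2.imwrite('pics/f2.png',a);cv2.imwrite('pics/f2s.png',s['image'])
c0=cv2.imread('pics/top0.png')
d=cv2.absdiff(c0,t['image']).max(2)
for n,(x,y,w,h) in dict(meter=(160,195,45,65),tape=(165,145,40,40),tools=(440,150,40,110),relay=(410,125,28,30),cap=(332,246,18,14)).items(): print(n,(d[y:y+h,x:x+w]>40).sum())
"
```

```text
t 26.5 q [42.0, 49.0, -28.0, 35.0, 16.0, 109.0, -42.0] F [-0.0, -1.5, -1.5] w 21.8
TCP in unit [77.2, -445.7, 266.9] grasp pt [79.2, -449.1, 285.5] axes in unit x,y,z: [[0.98, 0.19, -0.07], [0.18, -0.96, -0.2], [-0.1, 0.18, -0.98]]
[ 41.78301351  49.06700479 -27.9808265   35.42624539  16.4018119
 109.49262463 -41.52688005]
free-edge/bar px predicted at 1.75 & 1.6 (top):
1.75 grey bar [[242.8, 202.4]] white bar [[384.3, 191.6]] rod tip back/shut [[260.9, 260.2], [262.8, 270.4]] knob [[259.4, 227.0]]
1.6 grey bar [[248.2, 201.1]] white bar [[380.4, 192.2]] rod tip back/shut [[266.4, 259.1], [268.4, 269.3]] knob [[262.5, 226.4]]
red px []
meter 0
tape 0
tools 2287
relay 0
cap 0
```

View pics/f2.png

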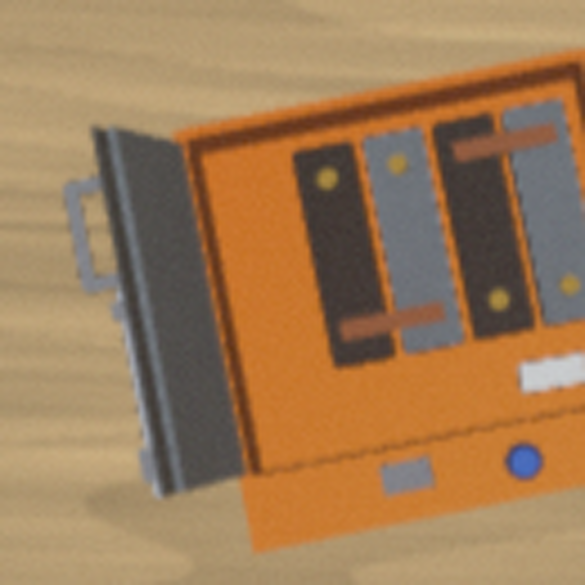

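The grey bar sits at px (242.8,203), which matches 1.75 rad. The rod ends at the leaf's front edge, so the bolt is back, and no raised handle shows. The arm covers the tools in the difference check. I'll lift to a clear hover, recheck the tools, and hand in.

>>> servo_tool([
  [0.25,[0,-1,-2],[0,0,0]],
  [0.25,[0,-1,-3],[0,0,0]],
  [0.25,[0,-1,-2],[0,0,0]],
  [0.25,[0,0,0],[0,0,0]],
  [0.25,[0,0,0],[0,0,0]],
  [0.25,[0,0,0],[0,0,0]],
])

```text
time_s: 27.1
tool_pos: [0.6507, -0.3911, 0.3461]
tool_rot: [-168.2, 3.8, 25.1]
force: [-0.4, -0.4, -0.1]
grip_width: 0.0217
```

```bash
python3 -c "
from h import *
state()
c0=cv2.imread('pics/top0.png');t=cam('top')
f=lambda im,lo,hi:(lambda m:(m['m00'],round(m['m10']/max(1,m['m00']),1),round(m['m01']/max(1,m['m00']),1)))(cv2.moments(cv2.inRange(cv2.cvtColor(im[215:265,440:485],cv2.COLOR_BGR2HSV),lo,hi),True))
print('driver handle',[f(i,(5,190,120),(14,255,255)) for i in(c0,t['image'])])
s0=cv2.imread('pics/side0.png');s=cam('side')['image'];d=cv2.absdiff(s0,s).max(2)
print('side spanner diff',(d[370:400,325:440]>40).sum(),'relay',(d[305:340,412:450]>40).sum())
o=env.get_obs();print(o['force'],np.abs(o['joint_velocities']).max())
print(env.sign_off())"
```

```text
t 27.1 q [35.0, 47.0, -16.0, 28.0, 8.0, 118.0, -40.0] F [-0.4, -0.4, -0.1] w 21.7
TCP in unit [80.4, -414.9, 346.1] grasp pt [82.4, -418.4, 364.7] axes in unit x,y,z: [[0.98, 0.21, -0.07], [0.19, -0.96, -0.2], [-0.11, 0.19, -0.98]]
driver handle [(88.0, 23.6, 27.5), (5.0, 30.8, 38.0)]
side spanner diff 3356 relay 390
[ 0.48847915  0.41165395 -0.18624045] 1.1325866956400439
the job is handed in; nothing more can be done
None
```

I handed the job in at about 27 s. Both leaves are fully open and the bolt is drawn back, and every step was done in the order asked. Three things could not be confirmed, listed last.

**What I did**
1. I gripped the red knob, lifted the handle out of its notch and drew the bolt back about 29.5 mm, until it met its stop with a 10 N reaction. I then turned the handle down; a picture showed it lying in the rear notch.
2. I swung the grey leaf to its stop at about 1.76 rad, and after that the white leaf to about 1.73 rad. Both angles come from the arm's own position. The force rose at each stop, to about 16 N for grey and 20 N for white.

**What the last checks showed**
- **Grey leaf:** the final top view puts its pull bar where 1.75 rad predicts.
- **White leaf:** its angle rests on the arm reading plus a picture showing it past upright.
- **Bolt:** the rod ends level with the leaf's front edge, so it is still drawn back.
- **Loose things:** cap, meter, tape and relay are unchanged from the first top view, and the fuse can be seen lying inside. The force on the gripper was near zero at hand-in.

**What stayed open or disagreed**
- **Knob:** it was hidden behind the open grey leaf in the last pictures. That the handle is still in its notch rests on the earlier picture and on no raised handle showing.
- **Screwdriver and spanner:** the final comparison failed, with large differences in their areas. I think the arm was covering them. It never went down to bench height near them, but I did not see them afterwards. In the side view the relay's area also differed, although the top view showed no change.
- **Joint 6:** it read 118° (rounded) while I backed away from the white leaf and again at hand-in, against its 117.66° limit. I did not read it more finely there, so I can't rule out that it touched the limit.

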